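Snap the screwdriver into its clip rail

ROBOT

A 6-joint arm with a two-finger parallel gripper is mounted at the origin on a cart in front of the work surface, level with it; the furniture and walls round the work are solid. World frame = base frame: x ahead of the robot, y to its left, z up, the work surface at z = 0. Lengths are in m, angles in rad, forces in N, time in s.
With the tool pointing down it reaches from about 0.35 to 0.975 m from the base axis. Payload 7.1 kg.
Tool frame: the origin (TCP) lies on the mounting face of the last link; the fingertips stand 182 mm ahead of it and the grasp point (between the pads) lies 163 mm ahead of it; y points along the fingers, z is the direction in which the jaws open and shut, and the axes are right-handed (so a half turn about y gives the same grasp; the last joint's range is limited). The gripper opens to 88 mm and grips with 3 to 60 N. Pads are 20 mm wide; open, the fingers measure 115 mm over their backs; the gripper's body (75 mm by 178 mm) begins 61 mm behind the grasp point.
Start: joints at [-1.122, 0.423, 1.63, -0, 1.089, -0.019], TCP at [0.282, -0.558, 0.405] pointing down, gripper open.
Joint ranges: [-3, 3], [-0.9, 2.11], [0.09, 2.58], [-1.31, 4.45], [0.11, 2.69], [-2.54, 2.54]. Speed limits (rad/s): [2.39, 2.39, 3.01, 3.14, 3.14, 3.14].

INTERFACE

Orientations are given as a unit quaternion [w, x, y, z].
In Python, from workcell import sense, vision, r, search_frame, mark_of gives the robot as it stands.
- The arm moves only by the tool drive_tool, never from a script. Its argument "steps" is a list of rows, each an object with "jaw": the closure in counts, from 0 (fully open) to 255 (shut); "translation": the shift along the tool's x, y, z in m, a list of three; "rotation": the turn, a rotation vector about the tool's x, y, z in degrees, a list of three. In form: [{"jaw": jaw, "translation": [dx, dy, dz], "rotation": [ax, ay, az]}, ...]. A call has 1 to 10 rows; each row is the pose to reach, as a shift and turn from the pose measured when the call began, along the tool's axes at that moment; what a row does not reach only later rows make up. A row lasts 1/8 s, in which the tool goes at most 62.5 mm and 10.7 degrees, less where a joint would pass 70% of its speed; a pose out of reach is approached as far as the arm can. A call with a gripper value outside its range is refused whole. The fingers move at their own pace and stop on an object; the grip force is fixed at half the most. Time passes only in rows, so rows that repeat a pose let the fingers close. It gives the time, the measured TCP pose, the force and the opening at its end, in the units of the state.
- sense(): the state, without advancing time (a new reading comes with each control period).
- vision.get_image(name): name is "scene" or "top" or "wrist"; returns the picture (480x640x3 uint8, red, green, blue); there is no depth.
- vision.calibration(name): a dict with "fovy" (degrees; the focal length in pixels is half the picture's height over the tangent of half this angle, whatever the lens; pixels are square), "cx", "cy" (the principal point, pixels), "k1" (the pictures are not rectified: a ray, as slopes to the right and down, at radius r is drawn at 1 + k1 r^2 times it, then the intrinsics apply), "eye" and "orientation" of the camera in the world. Camera axes: x right, y up, looking along -z (the intrinsics and any distortion apply to the point x, -y, -z); pixel columns grow to the right and rows downward; lengths in m; the calibration is good to about 2 mm. A picture is of the moment at which its call begins: read the wrist's pose just before it. calibration takes no time and is no camera call; for the wrist camera it gives the pose at the moment of the call.
- r.finish_job(): hands the job in, once; it reports no verdict.
Trained networks look in the newest picture that a camera, given by its name, has taken for a name from the list of things; names that differ only in an ending like _2 or _b are one class to them, and where a whole thing is asked for, a point or a joint stands for the part that bears it (a point fixed in the world has none). Each returns a list of dicts, best first, with "confidence" (0 to 1); they miss things now and then, are a little off and sometimes report something else, mostly with a low value. They report only what shows in the picture. A call takes as long as a camera call.
- search_frame(label, camera): "pixel" ([column, row] in pixels, amid what is visible of it).
- mark_of(label, camera): "pixel" ([column, row] in pixels: a listed point, or the origin of a listed thing).
The state is a dict: "clock": time; "joint_positions": joint angles; "qvel": joint speeds; "joint_torque": joint torques, N m; "tcp_pos": TCP position; "ee_rot": TCP orientation; "force": force on the tool from outside, world axes, zero at the start; "torque": the same for the moment, N m; "finger_gap": opening from 0.0 (shut) to 1.0 (fully open).
Only numpy, scipy, OpenCV 4.12 (cv2) and the standard library are available. Lean on these libraries where they do the work, as an engineer would, in place of code of your own. Each camera call takes 0.05 s, during which the arm holds its last target. There are 200 camera calls.

TASK

Pick up the loose yellow-and-black screwdriver and press it sideways, by its handle, down into the two spring clips of the empty wooden rail until the handle snaps fully home in both clips, then let go of it. Leave the green screwdriver where it lies.

Things in the scene. Friction and masses are not known exactly. Their poses are not given: they have to be found in the camera images.
- yellow_handle (a point): Centre, half-way up, of the handle of the loose screwdriver (yellow-and-black handle, 200 mm long, about 90 g) lying on the worktop. x runs along it to the blade, z up. Handle 91 mm long (45 mm either side of here), 24 mm wide along y, where it is gripped (collar looks 29 mm), 26 mm high; the thin blade reaches 152 mm from here.
- rail_seat (a point): Where the yellow handle's centre lies when home in the empty rail, 39 mm above the worktop; x along the rail, y across, z up. The handle then rests on rubber saddles, its underside 8 mm above the board. Pressing it level straight down takes up to 15 N, most about 33 mm above home, little after; in the last 5 mm the leaves snap over its top. The blade may point either way along the rail.
- rail: The empty rail: fixed light-wood board 200 x 56 x 18 mm on the worktop, origin under its middle, x along it. Two steel spring clips, 10 mm wide, at x = -32 and +32 mm, open upward; the 54 mm between them is free for fingers. The two leaves of a clip narrow from 42 mm apart at the top (82 mm above the worktop) to 17 mm (58 mm above the worktop).
- full_rail_seat (a point): Handle centre of a red-and-black screwdriver already clipped into a second, like rail (board 200 x 56 x 18 mm, clips up to 80 mm above the worktop); all of it fixed, x along that rail, this point 37 mm above the worktop. Nothing to do here.
- green_handle (a point): Centre of the handle of the loose stubby screwdriver with a green handle, 130 mm long, handle 58 x 20 x 21 mm, lying on the worktop; x towards its blade. To be left where it lies.

How it is judged:
By the outcome, as a careful person would: the job done as asked, in the order asked, and still so for the second after the job is handed in, with the robot touching nothing.
It also fails if it takes over 45 s, if anything falls off the work surface, if the arm or the gripper's body presses on something with over 40 N, if the wrist force passes 120 N, or if a joint passes its speed limit or range.

## Working session

There is one attempt and no reset: what is moved stays moved. The work goes in short steps, Python scripts to look and compute and a tool call to move; the robot and the scene stay as the last step left them, time stands still between calls to the robot, and variables do not carry over. Pictures are saved under pics/ and viewed, about 8 in all and at most 12, crops included, and the job is handed in when it is done.

Besides the shell and the picture viewer there is one more tool, called after "Emit:" as name([rows], argument=value, ...), one row to a line, values as JSON. drive_tool: Moves the arm, as the interface text tells. Its arguments: {"type":"object","properties":{"steps":{"type":"array","items":{"type":"object","properties":{"jaw":{"type":"number"},"translation":{"type":"array","items":{"type":"number"}},"rotation":{"type":"array","items":{"type":"number"}}}}}},"required":["steps"]}

```bash
mkdir -p pics
cat > h.py <<'E'
import numpy as np, cv2
from scipy.spatial.transform import Rotation as R
from workcell import sense, vision, r, search_frame, mark_of
def Q(q): return R.from_quat([q[1],q[2],q[3],q[0]])
def intr(c):
    f=240/np.tan(np.radians(c['fovy'])/2)
    return np.array([[f,0,c['cx']],[0,f,c['cy']],[0,0,1.]]),np.array([c['k1'],0,0,0,0.])
def to_world(c,px,z):
    K,D=intr(c); p=cv2.undistortPoints(np.array([[px]],float),K,D)[0,0]
    d=Q(c['orientation']).apply([p[0],-p[1],-1]); e=np.array(c['eye'])
    return e+d*(z-e[2])/d[2]
def to_px(c,P):
    K,D=intr(c); q=Q(c['orientation']).inv().apply(np.atleast_2d(P)-np.array(c['eye']))*[1,-1,-1]
    return cv2.projectPoints(q,np.zeros(3),np.zeros(3),K,D)[0][:,0]
def snap(n,fn): 
    im=vision.get_image(n); cv2.imwrite(f'pics/{fn}.png',im[:,:,::-1]); return im
E
python3 - <<'E'
from h import *
s=sense(); print(s['clock'],s['tcp_pos'],s['ee_rot'],s['finger_gap'])
print(Q(s['ee_rot']).as_matrix().round(3))
hs=dict(yellow_handle=.013,rail_seat=.039,rail=0,full_rail_seat=.037,green_handle=.0105)
for cam in ['scene','top']:
    snap(cam,cam+'0'); c=vision.calibration(cam); print(cam,c)
    for k,z in hs.items():
        for d in mark_of(k,cam)[:2]: print(k,d['pixel'],round(d['confidence'],2),to_world(c,d['pixel'],z).round(4))
print(sense()['clock'])
a=cv2.imread('pics/scene0.png');b=cv2.imread('pics/top0.png')
E
```

```text
0.0 [ 0.28172478 -0.557571    0.4039134 ] [ 0.16378057 -0.16402265  0.68838008 -0.68731751] 0.9998441497227228
[[-0.893 -0.001  0.451]
 [-0.451  0.001 -0.893]
 [-0.    -1.    -0.002]]
scene {'fovy': 50.64423816057318, 'cx': 324.75100944530834, 'cy': 240.9904446378426, 'k1': -0.14665207959016424, 'eye': array([-0.1302529 ,  0.74542944,  0.77095707]), 'orientation': array([-0.29207665, -0.15457755,  0.43254363,  0.83887008])}
yellow_handle [391.6, 201.1] 0.76 [ 0.5132 -0.3651  0.013 ]
rail_seat [208.4, 312.0] 0.77 [0.5497 0.2945 0.039 ]
rail [211.8, 324.0] 0.97 [ 0.5513  0.2909 -0.    ]
full_rail_seat [285.3, 268.5] 0.63 [0.5231 0.082  0.037 ]
green_handle [342.0, 236.6] 0.52 [ 0.5201 -0.134   0.0105]
top {'fovy': 47.81479602902271, 'cx': 320.7519598538654, 'cy': 242.1153683412495, 'k1': -0.14260183690569322, 'eye': array([ 0.40368783, -0.06393899,  1.16127059]), 'orientation': array([ 0.70643701,  0.03566942, -0.04298043, -0.70556865])}
yellow_handle [448.6, 256.5] 0.57 [ 0.5014 -0.3508  0.013 ]
rail_seat [147.2, 234.1] 0.89 [0.5455 0.2915 0.039 ]
rail [155.2, 235.6] 0.77 [0.5471 0.2857 0.    ]
full_rail_seat [244.4, 246.6] 0.8 [0.5196 0.0841 0.037 ]
green_handle [352.8, 245.9] 0.71 [ 0.5243 -0.1444  0.0105]
0.6
```

View pics/top0.png

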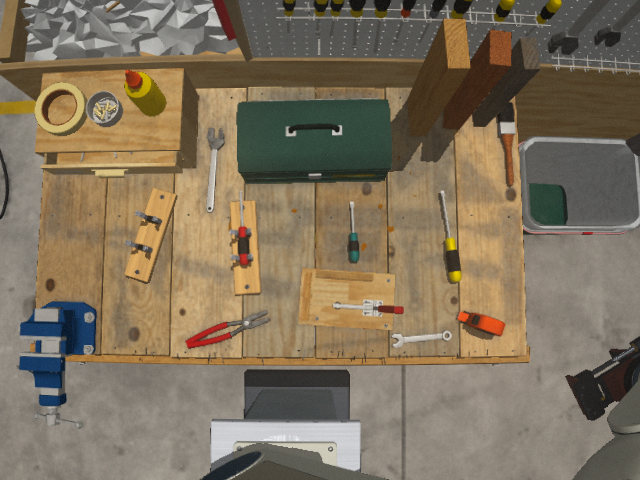

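View pics/scene0.png

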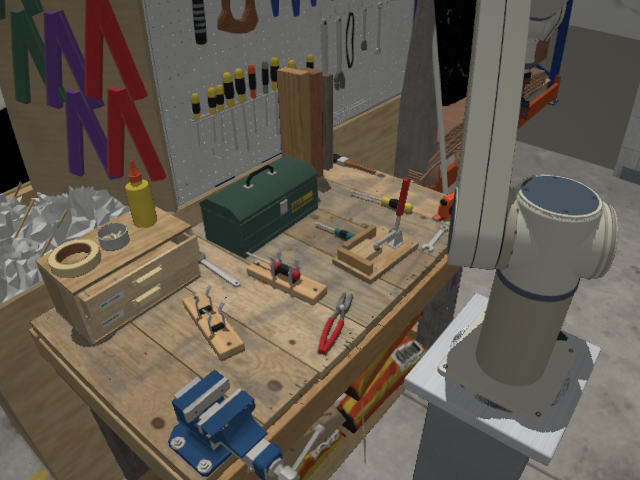

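Top view: the yellow screwdriver has its handle from about (455,282) to (448,238) and its blade tip at (442,192). The empty rail runs from (135,280) to (172,190). The green screwdriver is at (353,245), the full rail at (244,247). Next I'll work out the axes.

Run:
```python
from h import *
c=vision.calibration('top'); w=lambda p,z: to_world(c,p,z)[:2]
a,b,t=w((455,282),.013),w((448,238),.013),w((442.5,192),.013)
print('handle ends',a,b,'tip',t,'len',np.linalg.norm(a-b),np.linalg.norm(a-t),'mid',(a+b)/2,'ang',np.degrees(np.arctan2(*(t-a)[::-1])))
im=cv2.imread('pics/top0.png'); hsv=cv2.cvtColor(im,cv2.COLOR_BGR2HSV)
m=cv2.inRange(hsv,(24,170,120),(34,255,255)); m[:,:430]=0;m[:,480:]=0;m[:230]=0;m[300:]=0
ys,xs=np.nonzero(m); print(len(xs),xs.min(),xs.max(),ys.min(),ys.max())
# board corners
k=[(157,189),(177,193),(147,282),(125,277)]
P=np.array([w(p,.018) for p in k]); print(P.round(3),[np.linalg.norm(P[i]-P[i-1]).round(3) for i in range(4)],P.mean(0))
for i,j in((0,3),(1,2)): print(np.degrees(np.arctan2(*(P[i]-P[j])[::-1])))
s=sense(); print(s['joint_positions'])
cv2.imwrite('pics/crops.png',np.hstack([cv2.resize(im[175:295,110:190],None,fx=5,fy=5,interpolation=cv2.INTER_CUBIC),cv2.resize(im[175:295,415:490],None,fx=5,fy=5,interpolation=cv2.INTER_CUBIC)]))
```

```text
handle ends [ 0.44653242 -0.3635536 ] [ 0.54145276 -0.35048411] tip [ 0.64246024 -0.3412181 ] len 0.09581587715192183 0.19719682520826345 mid [ 0.49399259 -0.35701885] ang 6.503564440073726
213 446 460 238 281
[[0.647 0.28 ]
 [0.638 0.236]
 [0.445 0.295]
 [0.455 0.344]] [np.float64(0.202), np.float64(0.046), np.float64(0.202), np.float64(0.05)] [0.54637434 0.28878275]
-18.36646653542788
-17.118695249474708
[-1.12201286e+00  4.23086798e-01  1.62989573e+00 -4.97643443e-06
  1.08860533e+00 -1.90366302e-02]
```

View pics/crops.png

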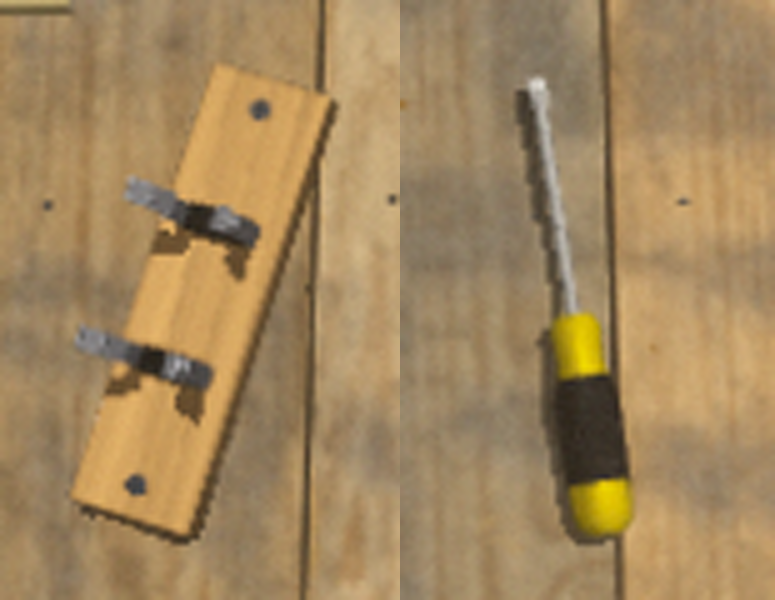

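Emit:
drive_tool([
  {"jaw":0,"translation":[-0.28,0.1,-0.085],"rotation":[0,20,0]},
  {"jaw":0,"translation":[-0.28,0.1,-0.085],"rotation":[0,20,0]},
  {"jaw":0,"translation":[-0.28,0.1,-0.085],"rotation":[0,20,0]},
  {"jaw":0,"translation":[-0.28,0.1,-0.085],"rotation":[0,20,0]},
  {"jaw":0,"translation":[-0.28,0.1,-0.085],"rotation":[0,20,0]},
  {"jaw":0,"translation":[-0.28,0.1,-0.085],"rotation":[0,20,0]},
  {"jaw":0,"translation":[-0.28,0.1,-0.085],"rotation":[0,20,0]},
])

```text
clock: 1.48
tcp_pos: [0.4934, -0.3559, 0.3048]
ee_rot: [-0.042, 0.042, -0.706, 0.706]
force: [0.5, -0.1, -0.3]
finger_gap: 0.999
```

```bash
cat > look.py <<'E'
from h import *
import sys
lab,z,fn=sys.argv[1],float(sys.argv[2]),sys.argv[3]
s=sense(); M=Q(s['ee_rot']).as_matrix(); c=vision.calibration('wrist'); snap('wrist',fn)
print(s['clock'],np.array(s['tcp_pos']).round(4),'tool x ang',np.degrees(np.arctan2(M[1,0],M[0,0])).round(2),'\n',M.round(3),s['finger_gap'],s['force'])
print(c)
for d in mark_of(lab,'wrist')[:2]: print(d['pixel'],d['confidence'],to_world(c,d['pixel'],z).round(4))
E
python3 look.py yellow_handle .013 w1
```

```text
1.475 [ 0.4934 -0.3559  0.3048] tool x ang -173.15 
 [[-0.993 -0.     0.119]
 [-0.119 -0.    -0.993]
 [ 0.    -1.     0.   ]] 0.9994238550283631 [ 0.52385474 -0.08684898 -0.32029012]
{'fovy': 58.1732092040212, 'cx': 316.7226290466213, 'cy': 232.54304136364647, 'k1': -0.07278217622077983, 'eye': array([ 0.57054216, -0.34709289,  0.2842241 ]), 'orientation': array([ 0.74065707, -0.10582238,  0.09433683, -0.65675665])}
[321.4, 231.1] 0.64 [ 0.4931 -0.3593  0.013 ]
```

View pics/w1.png

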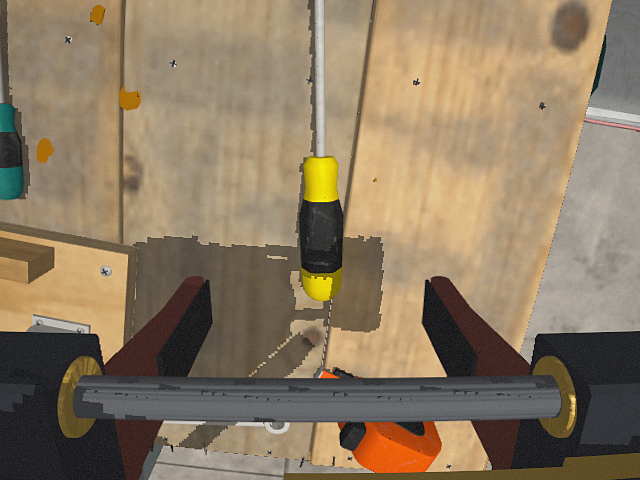

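The wrist view shows the yellow handle from (320,157) to (322,300), centred between the fingers, with the blade going up to (319,0).

Run:
```python
from h import *
c=vision.calibration('wrist'); w=lambda p,z: to_world(c,p,z)[:2]
a,b,t=w((322,299),.013),w((320.5,157),.013),w((319.5,10),.013)
print(a,b,t,np.linalg.norm(a-b),(a+b)/2,[np.degrees(np.arctan2(*(p-a)[::-1])) for p in (b,t)])
```

```text
[ 0.44434673 -0.36663897] [ 0.54040071 -0.35400895] [ 0.6250655  -0.34324686] 0.09688077238633658 [ 0.49237372 -0.36032396] [np.float64(7.4907758179994355), np.float64(7.375318438874264)]
```

Emit:
drive_tool([
  {"jaw":0,"translation":[0.0005,0.06,0.004],"rotation":[0,-0.5,0]},
  {"jaw":0,"translation":[0.0005,0.1,0.004],"rotation":[0,-0.5,0]},
  {"jaw":0,"translation":[0.0005,0.119,0.004],"rotation":[0,-0.5,0]},
  {"jaw":0,"translation":[0.0005,0.119,0.004],"rotation":[0,-0.5,0]},
  {"jaw":255,"translation":[0.0005,0.119,0.004],"rotation":[0,-0.5,0]},
  {"jaw":255,"translation":[0.0005,0.119,0.004],"rotation":[0,-0.5,0]},
  {"jaw":255,"translation":[0.0005,0.119,0.004],"rotation":[0,-0.5,0]},
  {"jaw":255,"translation":[0.0005,0.119,0.004],"rotation":[0,-0.5,0]},
  {"jaw":255,"translation":[0.0005,0.119,0.004],"rotation":[0,-0.5,0]},
  {"jaw":255,"translation":[0.0005,0.119,0.004],"rotation":[0,-0.5,0]},
])

```text
clock: 2.82
tcp_pos: [0.4928, -0.3609, 0.1863]
ee_rot: [-0.045, 0.044, -0.705, 0.706]
force: [0.1, 1.1, -0.1]
finger_gap: 0.353
```

Emit:
drive_tool([
  {"jaw":255,"translation":[0,0,0],"rotation":[0,0,0]},
  {"jaw":255,"translation":[0,0,0],"rotation":[0,0,0]},
  {"jaw":255,"translation":[0,0,0],"rotation":[0,0,0]},
])

```text
clock: 3.2
tcp_pos: [0.4928, -0.3608, 0.1862]
ee_rot: [-0.045, 0.044, -0.706, 0.706]
force: [0.3, -0.0, -0.1]
finger_gap: 0.275
```

Emit:
drive_tool([
  {"jaw":255,"translation":[0,0,0],"rotation":[0,0,0]},
  {"jaw":255,"translation":[0,-0.03,0],"rotation":[0,0,0]},
  {"jaw":255,"translation":[0,-0.08,0],"rotation":[0,0,0]},
  {"jaw":255,"translation":[0,-0.13,0],"rotation":[0,0,0]},
  {"jaw":255,"translation":[0,-0.18,0],"rotation":[0,0,0]},
  {"jaw":255,"translation":[0,-0.22,0],"rotation":[0,0,0]},
  {"jaw":255,"translation":[0,-0.22,0],"rotation":[0,0,0]},
])

```text
clock: 4.08
tcp_pos: [0.4933, -0.3612, 0.4098]
ee_rot: [-0.046, 0.043, -0.704, 0.707]
force: [0.3, 0.4, -1.9]
finger_gap: 0.278
```

```bash
python3 look.py yellow_handle .24 w2
```

```text
4.075 [ 0.4933 -0.3612  0.4098] tool x ang -172.77 
 [[-0.992  0.006  0.126]
 [-0.126 -0.005 -0.992]
 [-0.005 -1.     0.005]] 0.27837353826553163 [ 0.34707869  0.38071365 -1.93956295]
{'fovy': 58.1732092040212, 'cx': 316.7226290466213, 'cy': 232.54304136364647, 'k1': -0.07278217622077983, 'eye': array([ 0.57052766, -0.35202184,  0.38957026]), 'orientation': array([ 0.74284936, -0.10582987,  0.09031847, -0.65484154])}
[315.5, 309.5] 0.77 [ 0.4978 -0.3615  0.24  ]
```

View pics/w2.png

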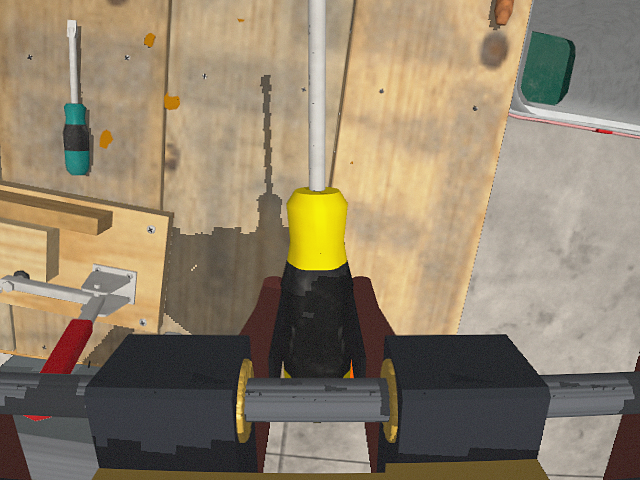

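The handle is held square. Its front end shows at (317,189) and the green screwdriver at (77,140) hasn't moved. I'll carry it over and turn it so the blade points toward the robot, clear of the drawers.

Emit:
drive_tool([
  {"jaw":255,"translation":[-0.01,-0.02,-0.045],"rotation":[0,-10.5,0]},
  {"jaw":255,"translation":[-0.02,-0.04,-0.09],"rotation":[0,-21,0]},
  {"jaw":255,"translation":[-0.03,-0.05,-0.135],"rotation":[0,-31.5,0]},
  {"jaw":255,"translation":[-0.04,-0.05,-0.18],"rotation":[0,-42,0]},
  {"jaw":255,"translation":[-0.05,-0.05,-0.225],"rotation":[0,-52.5,0]},
  {"jaw":255,"translation":[-0.06,-0.05,-0.27],"rotation":[0,-63,0]},
  {"jaw":255,"translation":[-0.07,-0.05,-0.315],"rotation":[0,-73.5,0]},
  {"jaw":255,"translation":[-0.08,-0.05,-0.36],"rotation":[0,-84,0]},
  {"jaw":255,"translation":[-0.09,-0.05,-0.405],"rotation":[0,-94.5,0]},
  {"jaw":255,"translation":[-0.1,-0.05,-0.45],"rotation":[0,-105,0]},
])

```text
clock: 5.42
tcp_pos: [0.5345, 0.0999, 0.4531]
ee_rot: [-0.587, 0.589, -0.393, 0.392]
force: [0.2, 0.7, -0.9]
finger_gap: 0.278
```

```bash
cat > goto.py <<'E'
from h import *
import sys
# target TCP x y z, tool-x angle (tool straight down)
x,y,z,a=map(float,sys.argv[1:5]); s=sense(); r0=Q(s['ee_rot']); ca,sa=np.cos(np.radians(a)),np.sin(np.radians(a))
T=R.from_matrix(np.column_stack([[ca,sa,0],[0,0,-1],[-sa,ca,0]])) 
m=T.as_matrix(); assert np.linalg.det(m)>0
print(s['clock'],np.array(s['tcp_pos']).round(4),np.array(s['joint_positions']).round(2),'F',np.array(s['force']).round(1),s['finger_gap'])
print('trans',r0.inv().apply(np.array([x,y,z])-s['tcp_pos']).round(4),'rotvec',(r0.inv()*T).as_rotvec(degrees=True).round(2))
E
python3 goto.py .5475 .29 .40 -18
```

```text
5.425 [0.5345 0.0999 0.4531] [ 0.16  0.25  1.76 -0.    1.13 -0.23] F [ 0.2  0.7 -0.9] 0.27826905977608035
trans [-0.1705  0.0529  0.0852] rotvec [  0.2  -49.43  -0.13]
```

```bash
python3 goto.py .505 .165 .40 -18
```

```text
5.425 [0.5345 0.0999 0.4531] [ 0.16  0.25  1.76 -0.    1.13 -0.23] F [ 0.2  0.7 -0.9] 0.27826905977608035
trans [-0.0714  0.0532 -0.0021] rotvec [  0.2  -49.43  -0.13]
```

Emit:
drive_tool([
  {"jaw":255,"translation":[-0.02,0.01,0],"rotation":[0,-10,0]},
  {"jaw":255,"translation":[-0.04,0.02,0],"rotation":[0,-20,0]},
  {"jaw":255,"translation":[-0.06,0.03,0],"rotation":[0.1,-30,-0.1]},
  {"jaw":255,"translation":[-0.071,0.04,-0.002],"rotation":[0.2,-40,-0.1]},
  {"jaw":255,"translation":[-0.071,0.053,-0.002],"rotation":[0.2,-49.4,-0.1]},
  {"jaw":255,"translation":[-0.071,0.053,-0.002],"rotation":[0.2,-49.4,-0.1]},
  {"jaw":255,"translation":[-0.071,0.053,-0.002],"rotation":[0.2,-49.4,-0.1]},
])

```text
clock: 6.3
tcp_pos: [0.5052, 0.1646, 0.3994]
ee_rot: [-0.698, 0.698, -0.113, 0.111]
force: [-0.5, 0.5, -1.3]
finger_gap: 0.282
```

```bash
python3 look.py rail_seat .039 w3
python3 - <<'E'
from h import *
c=vision.calibration('wrist')
for d in mark_of('rail','wrist')[:1]: print('rail',d['pixel'],d['confidence'],to_world(c,d['pixel'],0))
c=vision.calibration('top');snap('top','top1')
for l,z in(('rail_seat',.039),('rail',0)):
  for d in mark_of(l,'top')[:1]: print('top',l,d['confidence'],to_world(c,d['pixel'],z))
E
```

```text
6.3 [0.5052 0.1646 0.3994] tool x ang -18.22 
 [[ 0.95  -0.002  0.313]
 [-0.313 -0.     0.95 ]
 [-0.002 -1.    -0.001]] 0.28218875769750507 [-0.53889038  0.5176595  -1.29720124]
{'fovy': 58.1732092040212, 'cx': 316.7226290466213, 'cy': 232.54304136364647, 'k1': -0.07278217622077983, 'eye': array([0.43261943, 0.18827058, 0.37897434]), 'orientation': array([ 0.80198281, -0.11402273, -0.08269822,  0.58050271])}
[483.0, 204.5] 0.79 [0.5462 0.2936 0.039 ]
rail [469.1, 195.9] 0.85 [0.54838275 0.29568337 0.        ]
```

View pics/w3.png

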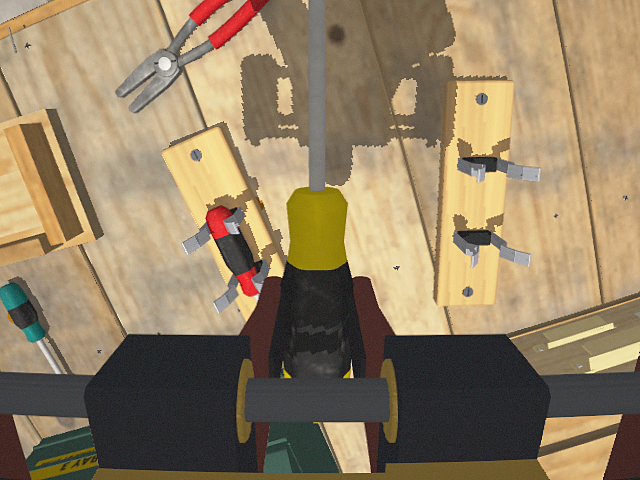

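Run:
```python
from h import *
c=vision.calibration('wrist'); w=lambda p,z: to_world(c,p,z)[:2]
ang=lambda a,b: np.degrees(np.arctan2(*(b-a)[::-1])).round(2)
a,b=w((481.5,99),.018),w((467.5,292),.018); print('screws',a,b,'mid',(a+b)/2,np.linalg.norm(a-b),ang(a,b))
P=np.array([w(p,.018) for p in((449,80),(513.5,81),(495,304),(437,304))]); print(P.round(4),P.mean(0),[np.linalg.norm(P[i]-P[i-1]).round(4) for i in range(4)],ang(P[1],P[2]),ang(P[0],P[3]))
# saddles (dark, at base of clips): handle in hand
e=w((317,188),.237); s=sense(); print('front end along -toolx:',Q(s['ee_rot']).inv().apply(np.r_[e,.237]-s['tcp_pos']))
im=cv2.imread('pics/w3.png'); cv2.imwrite('pics/c3.png',cv2.resize(im[65:320,420:560],None,fx=2.3,fy=2.3,interpolation=cv2.INTER_CUBIC))
```

```text
screws [0.46735762 0.31879415] [0.63089959 0.2702238 ] mid [0.5491286  0.29450898] 0.17060204138903287 -16.54
[[0.445  0.2967]
 [0.4613 0.3475]
 [0.6513 0.2926]
 [0.6337 0.2404]] [0.547805   0.29427302] [np.float64(0.1969), np.float64(0.0533), np.float64(0.1978), np.float64(0.055)] -16.12 -16.6
front end along -toolx: [-5.00636656e-02  1.63493129e-01  8.59683253e-05]
```

View pics/c3.png

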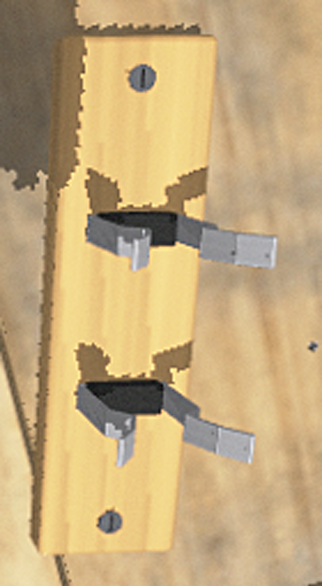

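```bash
python3 goto.py .5475 .294 .293 -16.5
```

```text
6.6 [0.5053 0.1646 0.4005] [ 0.29  0.29  1.84  0.    1.01 -0.96] F [-0.9 -0.  -0.5] 0.2755641264831241
trans [-0.      0.1076  0.136 ] rotvec [-0.03 -1.58 -0.  ]
```

Emit:
drive_tool([
  {"jaw":255,"translation":[0,0,0.05],"rotation":[0,-1.6,0]},
  {"jaw":255,"translation":[0,0.03,0.1],"rotation":[0,-1.6,0]},
  {"jaw":255,"translation":[0,0.06,0.136],"rotation":[0,-1.6,0]},
  {"jaw":255,"translation":[0,0.09,0.136],"rotation":[0,-1.6,0]},
  {"jaw":255,"translation":[0,0.1075,0.136],"rotation":[0,-1.6,0]},
  {"jaw":255,"translation":[0,0.1075,0.136],"rotation":[0,-1.6,0]},
  {"jaw":255,"translation":[0,0.1075,0.136],"rotation":[0,-1.6,0]},
])

```text
clock: 7.48
tcp_pos: [0.548, 0.2937, 0.2942]
ee_rot: [0.7, -0.699, 0.101, -0.102]
force: [0.1, -0.1, -1.1]
finger_gap: 0.279
```

```bash
python3 look.py rail_seat .039 w4; python3 goto.py .5475 .294 .293 -16.5; python3 -c "
from h import *
snap('scene','s4')
a=cv2.imread('pics/w4.png');b=cv2.imread('pics/s4.png')
cv2.imwrite('pics/c4.png',np.hstack([cv2.resize(a[60:400,150:490],(400,400)),cv2.resize(b[230:400,130:300],(400,400),interpolation=cv2.INTER_CUBIC)]))
c=vision.calibration('wrist')
ux=np.array([np.cos(np.radians(-16.5)),np.sin(np.radians(-16.5)),0]);uy=np.array([-ux[1],ux[0],0]);o=np.array([.5475,.294,0])
for sx in(-1,1):
  for z,h in((.082,.021),(.058,.0085)):
    print(sx,z,to_px(c,[o+ux*.032*sx+uy*h*k+[0,0,z] for k in(-1,1)]).round(0).tolist())
"
```

```text
7.475 [0.548  0.2937 0.2942] tool x ang -16.52 
 [[ 0.959  0.002  0.284]
 [-0.284  0.001  0.959]
 [ 0.001 -1.     0.002]] 0.27912694805806454 [ 0.11416918 -0.09344503 -1.05242699]
{'fovy': 58.1732092040212, 'cx': 316.7226290466213, 'cy': 232.54304136364647, 'k1': -0.07278217622077983, 'eye': array([0.47483744, 0.3152745 , 0.27356938]), 'orientation': array([ 0.79322722, -0.11328385, -0.08627306,  0.59204248])}
7.575 [0.548  0.2938 0.2945] [ 0.47  0.56  1.71  0.    0.88 -0.81] F [ 0.3  0.3 -0.9] 0.2805365621841208
trans [-0.0005  0.0015  0.    ] rotvec [-0.12 -0.01  0.1 ]
-1 0.082 [[270.0, 206.0], [362.0, 206.0]]
-1 0.058 [[299.0, 195.0], [332.0, 195.0]]
1 0.082 [[274.0, 331.0], [358.0, 331.0]]
1 0.058 [[300.0, 310.0], [331.0, 310.0]]
```

View pics/c4.png

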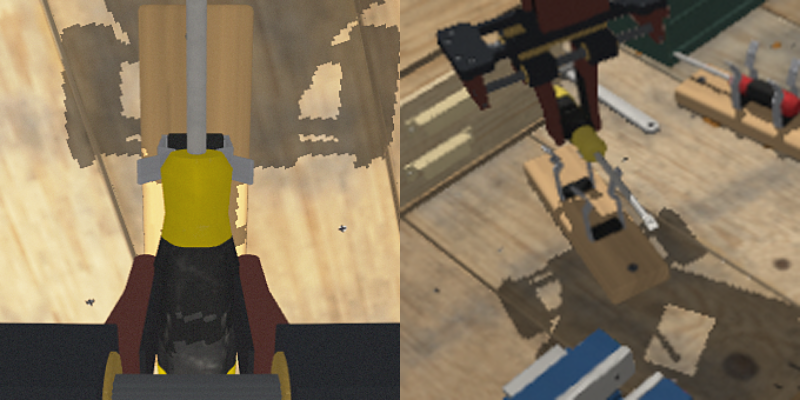

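The wrist view shows the clip's leaf tips at (267,205) and (365,205), symmetric about the handle axis at about 317 and level with each other. That matches the predicted 270/362. Pressing down in stages.

Emit:
drive_tool([
  {"jaw":255,"translation":[-0.0005,0.02,0],"rotation":[-0.1,0,0.1]},
  {"jaw":255,"translation":[-0.0005,0.035,0],"rotation":[-0.1,0,0.1]},
  {"jaw":255,"translation":[-0.0005,0.043,0],"rotation":[-0.1,0,0.1]},
  {"jaw":255,"translation":[-0.0005,0.05,0],"rotation":[-0.1,0,0.1]},
  {"jaw":255,"translation":[-0.0005,0.056,0],"rotation":[-0.1,0,0.1]},
])

```text
clock: 8.25
tcp_pos: [0.548, 0.2942, 0.2385]
ee_rot: [0.7, -0.7, 0.101, -0.102]
force: [-0.2, -2.3, 3.8]
finger_gap: 0.277
```

```bash
python3 goto.py .5475 .294 .2122 -16.5
```

```text
8.25 [0.548  0.2942 0.2385] [ 0.47  0.64  1.72  0.    0.78 -0.81] F [-0.2 -2.3  3.8] 0.2769368226854747
trans [-0.0004  0.0263 -0.0004] rotvec [-0.05 -0.    0.04]
```

Emit:
drive_tool([
  {"jaw":255,"translation":[-0.0004,0.008,0],"rotation":[0,0,0]},
  {"jaw":255,"translation":[-0.0004,0.016,0],"rotation":[0,0,0]},
  {"jaw":255,"translation":[-0.0004,0.022,0],"rotation":[0,0,0]},
  {"jaw":255,"translation":[-0.0004,0.0265,0],"rotation":[0,0,0]},
  {"jaw":255,"translation":[-0.0004,0.0265,0],"rotation":[0,0,0]},
  {"jaw":255,"translation":[-0.0004,0.0265,0],"rotation":[0,0,0]},
])

```text
clock: 9.0
tcp_pos: [0.5472, 0.2942, 0.2121]
ee_rot: [-0.7, 0.7, -0.102, 0.101]
force: [-3.2, -2.7, 6.5]
finger_gap: 0.278
```

```bash
python3 goto.py .5475 .294 .2122 -16.5; python3 -c "
from h import *
snap('scene','s5');snap('wrist','w5')
a=cv2.imread('pics/w5.png');b=cv2.imread('pics/s5.png')
cv2.imwrite('pics/c5.png',np.hstack([cv2.resize(a[60:400,150:490],(400,400)),cv2.resize(b[270:370,160:260],(400,400),interpolation=cv2.INTER_CUBIC)]))"
```

```text
9.0 [0.5472 0.2942 0.2121] [ 0.47  0.68  1.73  0.    0.74 -0.81] F [-3.2 -2.7  6.5] 0.27788767779423074
trans [ 0.0003 -0.0001 -0.0001] rotvec [ 0.01 -0.   -0.02]
```

View pics/c5.png

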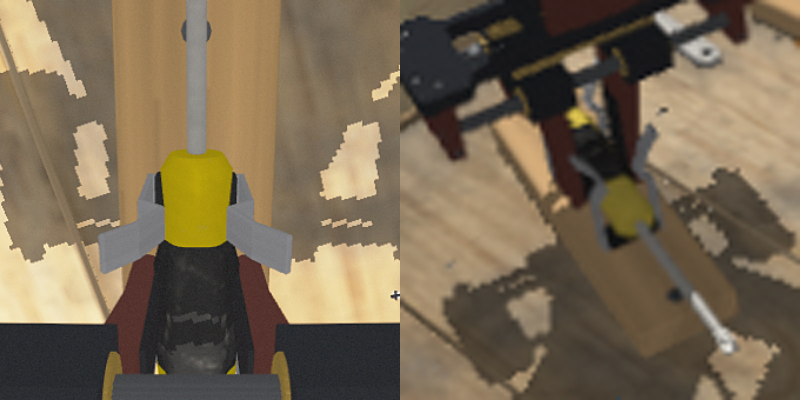

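The handle is down between the leaves at the computed height, but the upward force is only 6.5 N. I'll press a few mm more and watch the force.

Emit:
drive_tool([
  {"jaw":255,"translation":[0,0.002,0],"rotation":[0,0,0]},
  {"jaw":255,"translation":[0,0.004,0],"rotation":[0,0,0]},
  {"jaw":255,"translation":[0,0.004,0],"rotation":[0,0,0]},
])

```text
clock: 9.48
tcp_pos: [0.5473, 0.2942, 0.2118]
ee_rot: [-0.7, 0.7, -0.101, 0.101]
force: [-10.7, -7.1, 37.1]
finger_gap: 0.274
```

It bottomed out: 37 N for only 0.3 mm of travel, so it is on the saddles. Relaxing, opening and lifting off.

Emit:
drive_tool([
  {"jaw":255,"translation":[0,0,0],"rotation":[0,0,0]},
  {"jaw":80,"translation":[0,0,0],"rotation":[0,0,0]},
  {"jaw":80,"translation":[0,0,0],"rotation":[0,0,0]},
  {"jaw":80,"translation":[0,0,0],"rotation":[0,0,0]},
  {"jaw":80,"translation":[0,0,0],"rotation":[0,0,0]},
  {"jaw":80,"translation":[0,0,0],"rotation":[0,0,0]},
  {"jaw":80,"translation":[0,0,0],"rotation":[0,0,0]},
])

```text
clock: 10.35
tcp_pos: [0.5473, 0.2941, 0.2117]
ee_rot: [-0.7, 0.7, -0.101, 0.101]
force: [0.0, 0.3, -0.5]
finger_gap: 0.687
```

Emit:
drive_tool([
  {"jaw":80,"translation":[0,-0.02,0],"rotation":[0,0,0]},
  {"jaw":80,"translation":[0,-0.06,0],"rotation":[0,0,0]},
  {"jaw":80,"translation":[0,-0.11,0],"rotation":[0,0,0]},
  {"jaw":80,"translation":[0,-0.16,0],"rotation":[0,0,0]},
  {"jaw":80,"translation":[0.02,-0.18,-0.06],"rotation":[0,0,0]},
  {"jaw":80,"translation":[0.02,-0.18,-0.12],"rotation":[0,0,0]},
  {"jaw":80,"translation":[0.02,-0.18,-0.12],"rotation":[0,0,0]},
  {"jaw":80,"translation":[0.02,-0.18,-0.12],"rotation":[0,0,0]},
])

```text
clock: 11.35
tcp_pos: [0.5327, 0.1734, 0.3931]
ee_rot: [0.7, -0.699, 0.101, -0.102]
force: [0.8, 0.0, -1.4]
finger_gap: 0.688
```

```bash
python3 look.py yellow_handle .039 w6; python3 -c "
from h import *
snap('scene','s6')
a=cv2.imread('pics/w6.png');b=cv2.imread('pics/s6.png')
cv2.imwrite('pics/c6.png',np.hstack([cv2.resize(a[30:330,340:640],(400,400)),cv2.resize(b[270:370,160:260],(400,400),interpolation=cv2.INTER_CUBIC)]))"
```

```text
11.35 [0.5327 0.1734 0.3931] tool x ang -16.55 
 [[ 0.959  0.002  0.285]
 [-0.285  0.001  0.959]
 [ 0.001 -1.     0.001]] 0.6875340333386323 [ 0.75927032  0.01367146 -1.41932596]
{'fovy': 58.1732092040212, 'cx': 316.7226290466213, 'cy': 232.54304136364647, 'k1': -0.07278217622077983, 'eye': array([0.45953381, 0.19495304, 0.37239495]), 'orientation': array([ 0.79331007, -0.11355956, -0.08613773,  0.59189835])}
[465.9, 179.2] 0.71 [0.5453 0.2925 0.039 ]
```

View pics/c6.png

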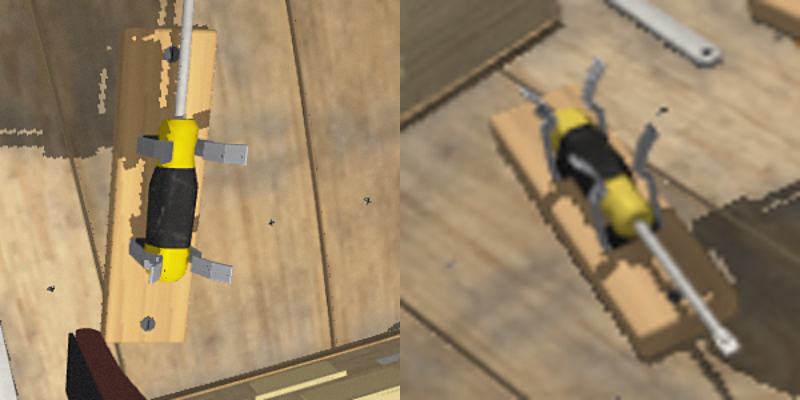

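The yellow handle sits in both clips after release. I'll check the height of both ends by triangulating from the wrist and scene pictures.

Run:
```python
from h import *
cw=vision.calibration('wrist');cs=vision.calibration('scene')
ux=np.array([np.cos(np.radians(-16.5)),np.sin(np.radians(-16.5)),0]);uy=np.array([-ux[1],ux[0],0]);o=np.array([.5475,.294,0])
loc=lambda p:np.array([(p-o)@ux,(p-o)@uy,p[2]]).round(4)
for n,p in(('blade root',(340+181/1.333,30+118/1.333)),('rear',(340+165/1.333,30+282/1.333)),('blade top',(340+188/1.333,31))):
  print(n,[loc(to_world(cw,p,z)).tolist() for z in(.034,.039,.044,.049)])
def tri(pw,ps):
  A=[];b=[]
  e1,d1=np.array(cw['eye']),to_world(cw,pw,0)-cw['eye'];e2,d2=np.array(cs['eye']),to_world(cs,ps,0)-cs['eye']
  t=np.linalg.lstsq(np.c_[d1,-d2],e2-e1,rcond=None)[0]; return loc((e1+t[0]*d1+e2+t[1]*d2)/2),np.linalg.norm(e1+t[0]*d1-e2-t[1]*d2)
print('blade root',tri((340+181/1.333,30+118/1.333),(160+(639-400)/4,270+225/4)))
# predicted ends in scene for seated handle
for z in(.039,.049): print(z,[((to_px(cs,[o+ux*k+[0,0,z]])[0]-[160,270])*4+[400,0]).round(0).tolist() for k in(-.152,-.045,0,.045)])
d=mark_of('green_handle','scene'); print('green',to_world(cs,d[0]['pixel'],.0105) if d else None)
for d in mark_of('yellow_handle','scene')[:1]: print(d['confidence'],((np.array(d['pixel'])-[160,270])*4+[400,0]))
```

```text
blade root [[-0.049, 0.0035, 0.034], [-0.0491, 0.0017, 0.039], [-0.0492, -0.0001, 0.044], [-0.0493, -0.0019, 0.049]]
rear [[0.05, 0.0033, 0.034], [0.0484, 0.0015, 0.039], [0.0468, -0.0004, 0.044], [0.0453, -0.0022, 0.049]]
blade top [[-0.1122, 0.0021, 0.034], [-0.1114, 0.0003, 0.039], [-0.1106, -0.0015, 0.044], [-0.1097, -0.0033, 0.049]]
blade root (array([-0.0498,  0.0005,  0.0394]), np.float64(0.0023348291929352867))
0.039 [[731.0, 350.0], [634.0, 219.0], [597.0, 169.0], [563.0, 122.0]]
0.049 [[729.0, 336.0], [631.0, 205.0], [594.0, 155.0], [560.0, 108.0]]
green [ 0.52223896 -0.1447      0.0105    ]
0.87 [589.6 147.2]
```

```bash
python3 -c "
from h import *
print(r.finish_job(), sense()['clock'])"
```

```text
the job is handed in; nothing more can be done
the job is handed in; nothing more can be done
```

The yellow-and-black screwdriver is pressed into both clips of the empty rail and released, and I handed the job in at about 11.5 s on the robot's clock. I gripped it at mid-handle and placed it with the blade pointing toward the robot, away from the drawers.

- **Seating:** at the bottom of the press the wrist force rose to 37 N for only 0.3 mm of travel, at the height worked out for home. That means the handle was resting on the saddles.
- **After release:** the blade end of the handle measured 39.4 mm above the worktop, against 39 mm for home. The blade tip was within a few pixels of its predicted spot. The rear end looked right too, but I judged that from one camera only.
- **Surroundings:** the gripper is clear of the rail. The last estimate of the green screwdriver's position was within about 11 mm of both first estimates, which differed from each other by about as much.
- **Weaker checks:** the two cameras disagreed by about 2 mm at the one point I triangulated, which is within calibration. I did not look at the leaf tips over the handle from close up.

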